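Move a carved panel from a free-spinning turntable into a drying stand

ROBOT

A 6-joint arm with a two-finger parallel gripper is mounted at the origin on the work surface. World frame = base frame: x ahead of the robot, y to its left, z up, the work surface at z = 0. Lengths are in m, angles in rad, forces in N, time in s.
With the tool pointing down it reaches from about 0.275 to 0.825 m from the base axis. Payload 4.9 kg.
Tool frame: the origin (TCP) lies midway between the tips of the shut fingers; the grasp point (between the pads) lies manip.grip_point_offset behind it (manip.grip_point_offset is the distance from the TCP to the grasp point, in m); z points along the fingers, y is the line along which they close (so a half turn about z gives the same grasp; the last joint's range is limited). The gripper opens to 85 mm and grips with 20 to 120 N. Pads are 22 mm wide; open, the fingers measure 114 mm over their backs; the gripper's body (76 mm by 85 mm) begins 54 mm behind the grasp point. The pads swing forward as they close: fully open they stand 13 mm farther back than shut.
Start: joints at [1.166, 0.326, -0.193, 1.052, 0, 1.437], TCP at [0.147, 0.53, 0.231] pointing down, gripper open.
Joint ranges: [-2.65, 2.65], [-0.97, 1.79], [-1.3, 1.35], [-1.93, 2.1], [-1.47, 1.37], [-3.14, 3.14]. Speed limits (rad/s): [2.57, 2.57, 3.14, 3.14, 3.14, 3.14].

INTERFACE

Orientations are given as a unit quaternion [w, x, y, z].
In Python, from plant import manip gives the robot as it stands.
- The arm moves only by the tool move_arm, never from a script. Its argument "steps" is a list of rows, each a list of 3 entries, a list of its own where there are three numbers: the shift along the tool's x, y, z in cm, then the turn, a rotation vector about the tool's x, y, z in rad, then the closure, from 0 (fully open) to 1 (shut). A call has 1 to 12 rows; each row shifts and turns the commanded pose from where the row before left it, along the tool's axes as they then stand; what a row does not reach is not made up. A row lasts 1/10 s, in which the tool goes at most 50 mm and 8.59 degrees, less where a joint would pass 70% of its speed; a pose out of reach is approached as far as the arm can. A call is refused whole if a number of a shift passes 5 or a number of a turn 0.15, either way. A call with a gripper value outside its range is refused whole. The fingers move at their own pace and stop on an object; the grip force is fixed at half the most. Time passes only in rows, so rows that do not move let the fingers close. It gives the time, the measured TCP pose, the force, the opening and the grip force at its end, in the units of the state.
- manip.get_state(): the state, without advancing time (a new reading comes with each control period).
- manip.capture(name): name is "side" or "top"; returns the picture (480x640x3 uint8, red, green, blue); there is no depth.
- manip.get_calibration(name): a dict with "K" (3x3 intrinsics, pixels), "R" (3x3) and "t" (3): a world point X has camera coordinates R X + t. Camera axes: x right, y down, z forward; pixel columns grow to the right and rows downward; lengths in m; the calibration is good to about 2 mm. A picture is of the moment at which its call begins. get_calibration takes no time and is no camera call.
- manip.close_job(): hands the job in; it is judged then, once.
Trained networks look in the newest picture that a camera, given by its name, has taken for a name from the list of things; names that differ only in an ending like _2 or _b are one class to them, and where a whole thing is asked for, a point or a joint stands for the part that bears it (a point fixed in the world has none). Each returns a list of dicts, best first, with "confidence" (0 to 1); they miss things now and then, are a little off and sometimes report something else, mostly with a low value. They report only what shows in the picture. A call takes as long as a camera call. They do not tell look-alikes from the thing itself.
- manip.boxes_of(target, camera): "bbox" ([centre column, centre row, width, height] as shares, 0 to 1, of the picture: columns of its width, rows of its height, round what is visible of it).
The state is a dict: "clock": time; "joints": joint angles; "joint_vel": joint speeds; "joint_efforts": joint torques, N m; "position": TCP position; "orientation": TCP orientation; "wrist_force": force on the tool from outside, world axes, zero at the start; "wrist_torque": the same for the moment, N m; "width": opening from 0.0 (shut) to 1.0 (fully open); "finger_force": force on a finger pad.
Only numpy, scipy, OpenCV 4.12 (cv2) and the standard library are available. Lean on these libraries where they do the work, as an engineer would, in place of code of your own. Each camera call takes 0.05 s, during which the arm holds its last target. There are 200 camera calls.

TASK

Lift the carved wooden panel off the freely spinning turntable, leaving the turned vase and bowl standing on it, and put it in the drying stand: foot down into the groove with the panel leaning, then straighten it up under the two overhanging tabs, without forcing it, and let go so that it stays standing upright by itself. Leave the amber bottle and the sharpening stone where they are.

Things in the scene. Friction and masses are not known exactly. Their poses are not given: they have to be found in the camera images.
- panel_center (a point): Centre of the carved panel: flat brown wood board 150 mm wide, 130 high, 10 thick, about 150 g, a flat rosette (about 1 mm high) on both faces; either face may end in front. Axes: x across the thickness, y along the width, z up along the height. At the start it leans on the turntable's easel, its top tipped about 20 degrees (0.35 rad) from vertical to its own -x side, its plane about along a disc radius.
- panel_foot (a point): Middle of the panel's bottom edge (mid-width, mid-thickness), 65 mm from its centre along its own -z; same axes. At the start a cleat 8 mm high, fixed to the disc, runs along the foot on the panel's +x side.
- panel_top (a point): Middle of the panel's top edge, 65 mm from its centre along its own +z; same axes. The upper half of the panel is free on both faces at the start, so it can be pinched over this edge along the panel's lean.
- easel_rail (a point): Middle of the easel's steel rail, 10 mm thick and 110 mm long along its y, on two posts; fixed to the disc and turning with it. At the start it touches the panel's -x face 65 mm up from the bottom edge.
- turntable_top (a point): Centre of the top face of the turntable: a plywood disc 300 mm across, 18 mm thick, top 45 mm above the bench, on a bearing about the vertical z axis with hardly any friction: it turns at a touch, coasts for seconds, and nothing holds it. Axes turn with the disc; at the start they have the panel's heading, and the panel's centre is 40 to 70 mm out on the disc's +y side.
- vase_center (a point): Near the middle of the turned dark wood vase standing on the turntable, 105 mm high, 58 mm across at most, z up (base 50 mm below this point).
- bowl_center (a point): Middle of the turned pale wood bowl standing on the turntable, 88 mm across the rim, 45 mm high, z up (base 22 mm below this point).
- stand_groove (a point): Centre of the groove's floor in the drying stand, 20 mm above the bench. The stand is fixed: pale wood base 120 x 200 mm; x across the groove, y along it, z up. The groove is 19 mm wide and 160 mm long between end stops; its kerbs are 12 mm high and 14 mm thick. The panel's foot goes in with the panel's top tipped 15 to 20 degrees to -x; then the top is swung to +x until upright.
- stand_tabs (a point): Midway between the two tabs, level with their undersides, 138 mm above the groove floor (same axes as the groove). Two posts rise behind the groove at y = +63 and -63 mm, each 22 mm wide, front faces at groove x = +12.5 mm. From their tops the tabs, 22 mm wide, 6 mm thick, reach forward to x = -14.5 mm, so the panel cannot be lowered in upright, only slid down along its lean. Between them (y -52 to +52) all is open.
- oil_bottle_mid (a point): Bystander: amber bottle 60 mm across, 160 mm high; point half-way up.
- stone_mid (a point): Bystander: grey sharpening stone 170 x 60 x 25 mm; point half-way up.
Not all that is in view belongs to the job. Of the things like the part that bears panel_center, leave any that is grey; of the rest the larger one is meant. What is shaped like the part that bears bowl_center but blue is not meant.

How it is judged:
On the way, in this order (a step that is already met when the one before it is completed fails the run):
1. the panel is lifted clear of the turntable (z of panel_center in the frame of turntable_top above 0.085 m and contact force between panel and turntable below 0.05 N), for 0.2 s.
2. the panel's foot is down in the groove while the panel still leans to the front of the stand (by more than 5 degrees) (z of panel_foot in the frame of stand_groove between -0.005 and 0.01 m and x of panel_foot in the frame of stand_groove between -0.012 and 0.012 m and angle between panel_center's own z axis and vertical above 0.087 rad and x of panel_center in the frame of stand_groove below -0.003 m), for 0.1 s.
At the end, for the whole second after the job is handed in: The panel stands by itself in the stand: bottom edge on the groove floor (within 4 mm), inside the groove (within 9 mm across and 12 mm along of its middle), upright within 8 degrees, in line with the groove within 8.5 degrees, at rest; the vase and the bowl stand upright on the turntable (z of panel_foot in the frame of stand_groove between -0.004 and 0.004 m and x of panel_foot in the frame of stand_groove between -0.009 and 0.009 m and y of panel_foot in the frame of stand_groove between -0.012 and 0.012 m and angle between panel_center's own z axis and vertical below 0.14 rad and angle between the x axis of panel_center and the x axis of stand_groove, either way round below 0.15 rad and linear speed of panel below 0.01 m/s and angle between each of vase_center, bowl_center's own z axis and vertical below 0.25 rad and horizontal distance between each of vase_center, bowl_center and turntable_top below 0.15 m and z of vase_center in the frame of turntable_top between 0.038 and 0.062 m and z of bowl_center in the frame of turntable_top between 0.01 and 0.034 m); the robot touches nothing.
It fails at once if the panel is forced against the stand (over 80 N) (contact force between panel and stand above 80 N).
It fails at once if the vase or the bowl is tipped over (angle between any of vase_center, bowl_center's own z axis and vertical above 0.6 rad).
It fails at once if the bottle or the stone is shifted by more than 40 mm (distance of any of oil_bottle_mid, stone_mid from where it was at the start of the episode above 0.04 m).
It also fails if it takes over 46 s, if anything falls off the work surface, if the arm or the gripper's body presses on something with over 40 N, if the wrist force passes 120 N, or if a joint passes its speed limit or range.

## Working session

There is one attempt and no reset: what is moved stays moved. The work goes in short steps, Python scripts to look and compute and a tool call to move; the robot and the scene stay as the last step left them, time stands still between calls to the robot, and variables do not carry over. Pictures are saved under pics/ and viewed, at most 10 in all, crops included, and the job is handed in when it is done.

Besides the shell and the picture viewer there is one more tool, called after "Request:" as name(argument=value, ...) on one line, values as JSON. move_arm: Moves the arm, as the interface text tells. Its arguments: {"type":"object","properties":{"steps":{"type":"array","items":{"type":"array"}}},"required":["steps"]}

```bash
mkdir -p pics
cat > h.py <<'E'
import numpy as np, cv2
from plant import manip
from scipy.spatial.transform import Rotation as Ro
def cal(c):
    d=manip.get_calibration(c); return np.array(d["K"]),np.array(d["R"]),np.array(d["t"])
def proj(c,X):
    K,R,t=cal(c); p=(np.atleast_2d(X)@R.T+t)@K.T; return p[:,:2]/p[:,2:]
def onz(c,uv,z):
    K,R,t=cal(c); d=R.T@np.linalg.inv(K)@np.array([*uv,1.]); o=-R.T@t
    return o+d*(z-o[2])/d[2]
def snap(c,name):
    im=manip.capture(c); cv2.imwrite(f"pics/{name}.png",cv2.cvtColor(im,cv2.COLOR_RGB2BGR)); return im
E
python3 - <<'E'
from h import *
np.set_printoptions(precision=3,suppress=True)
a=snap("top","top0");b=snap("side","side0")
print(manip.grip_point_offset, manip.get_state())
for c in("top","side"):
    K,R,t=cal(c);print(c,"cam at",-R.T@t,"fwd",R[2],K[0,0])
    for n in["panel_center","turntable_top","vase_center","bowl_center","stand_groove","easel_rail","oil_bottle_mid","stone_mid"]:
        print(c,n,[(np.round(np.array(d["bbox"])*[640,480,640,480]).astype(int).tolist(),round(d["confidence"],2)) for d in manip.boxes_of(n,c)])
E
```

```text
0.0187 {'clock': 0.1, 'joints': array([ 1.166,  0.327, -0.193,  1.052, -0.   ,  1.437]), 'joint_vel': array([-0.   , -0.001,  0.002,  0.001,  0.001,  0.   ]), 'joint_efforts': array([  0.001, -44.424,  26.304,   0.008,  -0.   ,   0.   ]), 'position': array([0.147, 0.529, 0.231]), 'orientation': array([-0.   ,  0.135,  0.991, -0.001]), 'wrist_force': array([ 0.964, -0.324,  0.09 ]), 'wrist_torque': array([ 0.034, -0.002, -0.019]), 'finger_force': 0.0, 'width': 1.0021151738117362}
top cam at [0.335 0.067 1.38 ] fwd [ 0.093 -0.008 -0.996] 512.6286318094863
top panel_center [([127, 264, 46, 43], 0.79), ([231, 205, 65, 15], 0.6), ([172, 234, 31, 27], 0.41)]
top turntable_top [([519, 235, 31, 73], 0.71), ([257, 210, 106, 115], 0.68), ([258, 167, 21, 21], 0.32)]
top vase_center [([258, 167, 23, 21], 0.6)]
top bowl_center [([294, 216, 30, 36], 0.94), ([427, 260, 34, 32], 0.82), ([368, 175, 38, 31], 0.76)]
top stand_groove [([443, 192, 87, 50], 0.73), ([234, 206, 64, 15], 0.49)]
top easel_rail [([258, 208, 111, 112], 0.71)]
top oil_bottle_mid [([170, 235, 30, 30], 0.79)]
top stone_mid [([518, 236, 29, 72], 0.97)]
side cam at [0.054 1.209 1.143] fwd [ 0.259 -0.72  -0.644] 548.186483125333
side panel_center [([282, 424, 55, 51], 0.9), ([272, 290, 39, 62], 0.71), ([394, 359, 45, 47], 0.65)]
side turntable_top [([282, 301, 105, 79], 0.91)]
side vase_center [([282, 298, 103, 81], 0.66), ([249, 275, 19, 33], 0.55)]
side bowl_center [([366, 213, 24, 22], 0.73), ([292, 231, 27, 30], 0.58), ([281, 301, 103, 79], 0.37)]
side stand_groove [([320, 191, 47, 72], 0.79)]
side easel_rail [([281, 297, 104, 84], 0.73)]
side oil_bottle_mid [([272, 353, 29, 54], 0.92)]
side stone_mid [([365, 175, 38, 20], 0.62)]
```

View pics/top0.png

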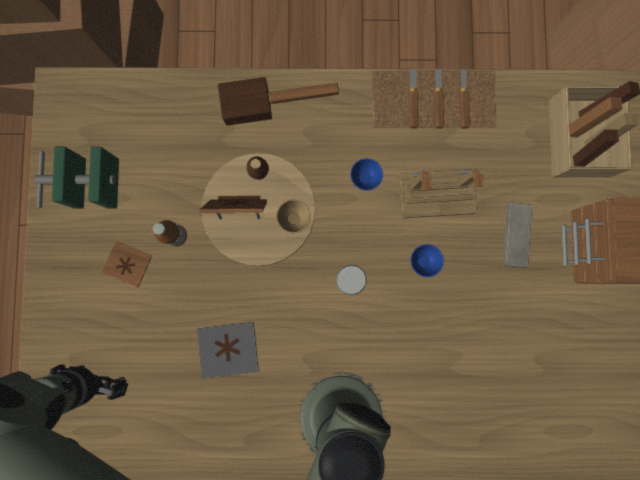

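View pics/side0.png

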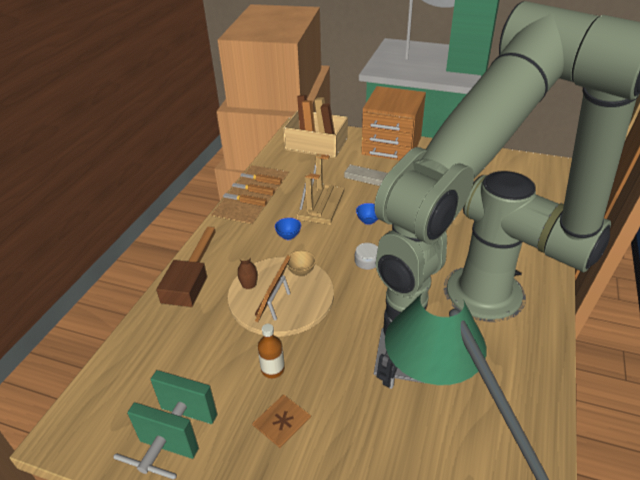

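Top view: the panel candidates are a brown board on the easel (234,204), a small brown board lying at (127,264) and a grey one at (228,349). The meant one is the larger brown one, on the easel. The bowl meant is the pale one at (294,216); the blue ones at (367,174) and (427,260) are not. The stand is at (440,192). I'll confirm this in a crop.

Run:
```python
from h import *
a=cv2.imread("pics/top0.png");b=cv2.imread("pics/side0.png")
def cr(i,x,y,w,h,W,H): return cv2.resize(i[y:y+h,x:x+w],(W,H),interpolation=cv2.INTER_CUBIC)
A=np.vstack([cr(a,195,145,130,97,400,300),cr(a,395,160,100,75,400,300)])
B=np.vstack([cr(b,220,245,130,97,400,300),cr(b,280,145,100,75,400,300)])
cv2.imwrite("pics/crop1.png",np.hstack([A,B]))
```

```text
(no output)
```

View pics/crop1.png

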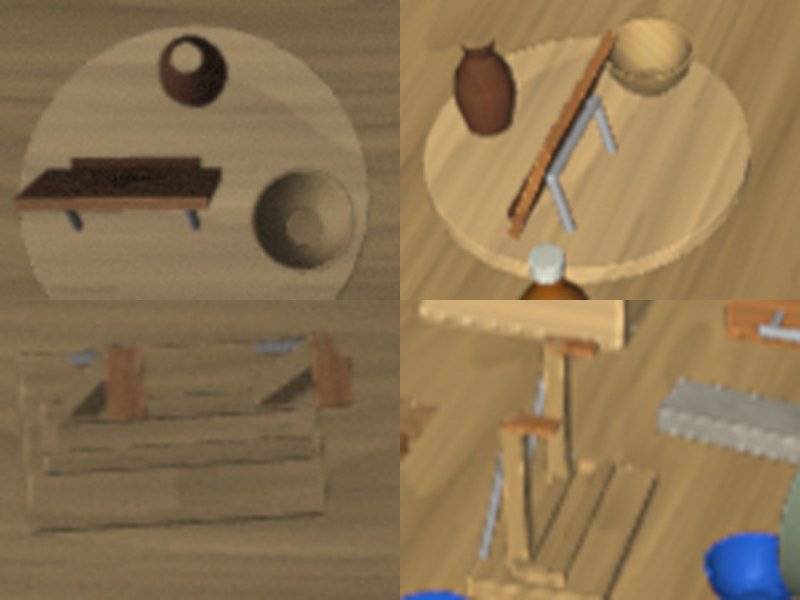

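The crop confirms it: the easel board is the large brown panel, with the easel posts on the robot side and the cleat towards the vase. So the panel's +x points away from the robot and its top tips towards the robot. The stand's posts are also on the far side, so both leans match. Next I fit the poses.

```bash
cat > fit.py <<'E'
from h import *
from scipy.optimize import least_squares
np.set_printoptions(precision=4,suppress=True)
def pose(x,y,z,yaw,tilt): # tilt: top toward own -x
    return Ro.from_euler("ZY",[yaw,-tilt]), np.array([x,y,z])
def pts(p,L): R,o=p; return R.apply(np.array(L))+o
PAN=[(sx*.005,sy*.075,z) for sx in(-1,1) for sy in(-1,1) for z in(0,.13)]
PE=[(i,j) for i in range(8) for j in range(i) if np.sum(np.abs(np.array(PAN[i])-PAN[j])>1e-6)==1]
TAB=[(x,s*.063+d,z) for s in(1,-1) for z in(.138,.144) for x,d in((-.0145,.011),(-.0145,-.011),(.0125,-.011),(.0125,.011))]
BASE=[(-.06,.1,0),(-.06,-.1,0),(.06,-.1,0),(.06,.1,0)]
KERB=[(-.0095,.08,.012),(-.0095,-.08,.012),(.0095,-.08,.012),(.0095,.08,.012)]
def wire(im,c,p,L,E,s,ox,oy,col):
    q=(proj(c,pts(p,L))-[ox,oy]+.5)*s
    for i,j in E: cv2.line(im,tuple(np.round(q[i]*8).astype(int).tolist()),tuple(np.round(q[j]*8).astype(int).tolist()),col,1,cv2.LINE_AA,3)
quad=lambda o:[(o,o+1),(o+1,o+2),(o+2,o+3),(o+3,o)]
E
cat > f1.py <<'E'
from fit import *
T=lambda cx,cy:(195+cx*.325,145+cy*.3233)
S=lambda cx,cy:(395+cx*.25,160+cy*.25)
pu=np.array([T(17,198),T(14,210),T(214,197),T(208,210)])
pl=[(.005,.075,.13),(-.005,.075,.13),(.005,-.075,.13),(-.005,-.075,.13)]
f=lambda v:(proj("top",pts(pose(v[0],v[1],.0467,v[2],.35),pl))-pu).ravel()
r=least_squares(f,[.6,.25,0]);print("panel foot x y yaw",r.x,r.fun);P=pose(r.x[0],r.x[1],.0467,r.x[2],.35)
su=np.array([S(107,418),S(145,415),S(314,405),S(352,402),S(33,530),S(323,513)])
sl=[(-.0145,.074,.144),(-.0145,.052,.144),(-.0145,-.052,.144),(-.0145,-.074,.144),BASE[0],BASE[1]]
f=lambda v:(proj("top",pts(pose(v[0],v[1],.02,v[2],0),sl))-su).ravel()
r2=least_squares(f,[.6,-.2,0]);print("stand",r2.x,r2.fun);Q=pose(r2.x[0],r2.x[1],.02,r2.x[2],0)
print("disc",onz("top",(257.7,209.5),.045))
np.save("est.npy",[r.x,r2.x])
out=[]
for c,w in(("top",[(195,145),(395,155)]),("side",[(225,245),(280,145)])):
    im=cv2.imread(f"pics/{c}0.png");col=[]
    for k,(ox,oy) in enumerate(w):
        z=cv2.resize(im[oy:oy+75,ox:ox+100],None,fx=4,fy=4,interpolation=cv2.INTER_CUBIC)
        wire(z,c,P,PAN,PE,4,ox,oy,(0,255,0))
        for o in(0,4,8,12): wire(z,c,Q,TAB,quad(o),4,ox,oy,(255,0,255))
        wire(z,c,Q,BASE,quad(0),4,ox,oy,(255,255,0));wire(z,c,Q,KERB,quad(0),4,ox,oy,(0,255,255))
        col.append(z)
    out.append(np.vstack(col))
cv2.imwrite("pics/ov1.png",np.hstack(out))
for n,px in(("bowl",(294,216)),("vase",(258,167)),("bottle",(170,234))): print(n,onz("top",px,{"bowl":.08,"vase":.14,"bottle":.15}[n]))
E
python3 f1.py
```

```text
panel foot x y yaw [0.5627 0.2676 0.0033] [-0.3591 -0.1685  0.8619  0.0745 -1.2825  0.0921  0.7822  0.0079]
stand [ 0.4044 -0.2567  0.061 ] [-0.3092  2.4163 -0.5886  2.614   0.6898  2.5067  0.3851  2.7059 -1.4235
 -5.5562  1.2292 -5.8447]
disc [0.5407 0.2201 0.045 ]
bowl [0.5187 0.1231 0.08  ]
vase [0.6316 0.2098 0.14  ]
bottle [0.4644 0.4183 0.15  ]
```

View pics/ov1.png

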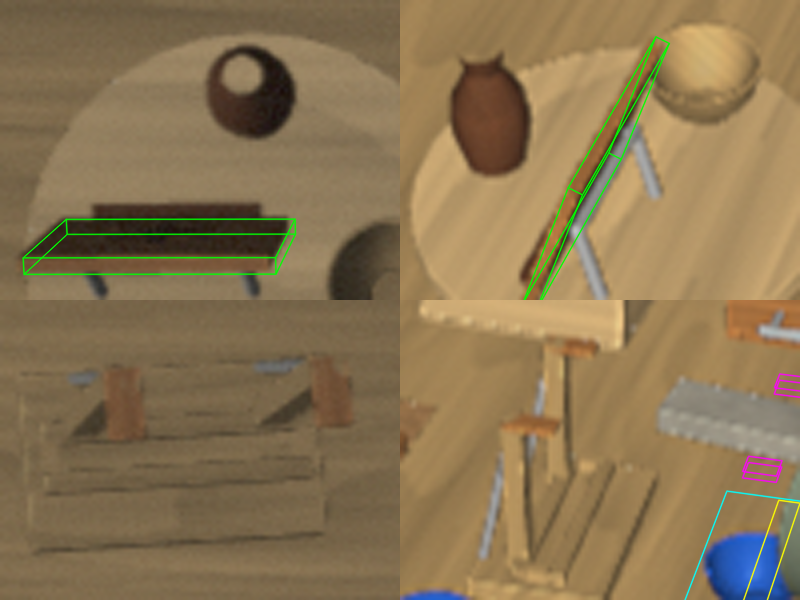

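```bash
sed -i 's/S=lambda cx,cy:.*/S=lambda cx,cy:(395+cx*.25,160+(cy-300)*.25)/; /^out=\[\]/,$d' f1.py
cat >> f1.py <<'E'
im=cv2.imread("pics/side0.png");L=cv2.resize(im[250:325,250:300],None,fx=8,fy=8,interpolation=cv2.INTER_CUBIC)
col=[]
for c,(ox,oy) in(("top",(395,155)),("side",(280,145))):
    z=cv2.resize(cv2.imread(f"pics/{c}0.png")[oy:oy+75,ox:ox+100],None,fx=4,fy=4,interpolation=cv2.INTER_CUBIC)
    for o in(0,4,8,12): wire(z,c,Q,TAB,quad(o),4,ox,oy,(255,0,255))
    wire(z,c,Q,BASE,quad(0),4,ox,oy,(255,255,0));wire(z,c,Q,KERB,quad(0),4,ox,oy,(0,255,255));col.append(z)
cv2.imwrite("pics/ov2.png",np.hstack([L,np.vstack(col)]))
E
python3 f1.py
```

```text
panel foot x y yaw [0.5627 0.2676 0.0033] [-0.3591 -0.1685  0.8619  0.0745 -1.2825  0.0921  0.7822  0.0079]
stand [ 0.5909 -0.2608  0.0636] [ 0.0667  0.0572 -0.3444  0.2575  0.3119  0.1625 -0.1243  0.3643 -0.7914
 -0.3279  0.8942 -0.6167]
disc [0.5407 0.2201 0.045 ]
```

View pics/ov2.png

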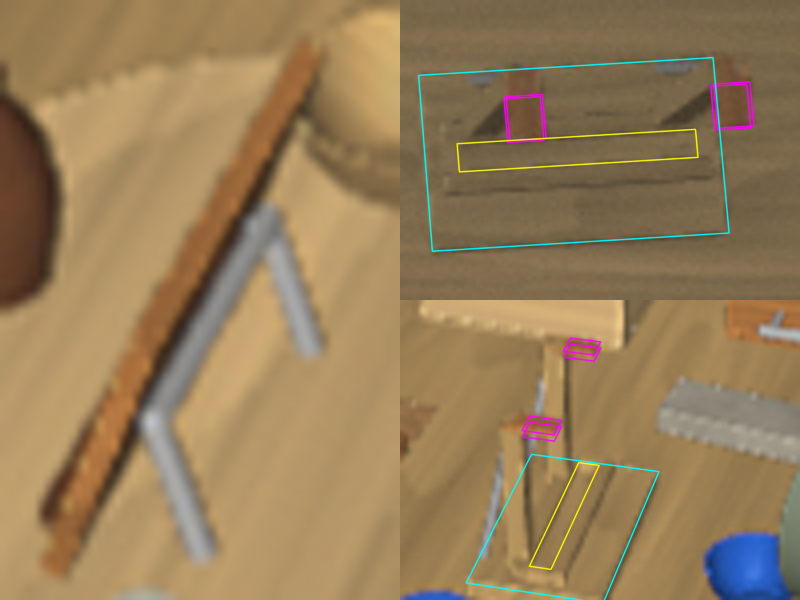

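```bash
cat > f2.py <<'E'
exec(open("f1.py").read().split("im=cv2")[0])
Z=lambda cx,cy:(250+cx/8-.5,250+cy/8-.5)
su=np.array([Z(300,40),Z(320,48),Z(42,555),Z(68,575)])
sl=[(.005,-.075,.13),(-.005,-.075,.13),(.005,.075,0),(-.005,.075,0)]
print("side pred-obs panel",proj("side",pts(P,sl))-su)
# stand side picks from crop (4x, origin 280,145): base corners near-left, tab near front edge, far
S2=lambda cx,cy:(280+(cx-400)/4-.5,145+(cy-300)/4-.5)
print("base",proj("side",pts(Q,[BASE[3],BASE[1]]))-[S2(472,578),S2(656,472)])
g=lambda v:np.r_[(proj("top",pts(pose(v[0],v[1],.0467,v[2],v[3]),pl))-pu).ravel(),(proj("side",pts(pose(v[0],v[1],.0467,v[2],v[3]),sl))-su-[v[4],v[5]]).ravel(),(v[3]-.35)*100,v[4]*.5,v[5]*.5]
r3=least_squares(g,[*r.x,.35,0,0]);print(r3.x,r3.fun)
E
python3 f2.py
```

```text
panel foot x y yaw [0.5627 0.2676 0.0033] [-0.3591 -0.1685  0.8619  0.0745 -1.2825  0.0921  0.7822  0.0079]
stand [ 0.5909 -0.2608  0.0636] [ 0.0667  0.0572 -0.3444  0.2575  0.3119  0.1625 -0.1243  0.3643 -0.7914
 -0.3279  0.8942 -0.6167]
disc [0.5407 0.2201 0.045 ]
side pred-obs panel [[ 1.354  -0.9101]
 [ 2.1732 -0.2752]
 [ 0.3479  1.3087]
 [ 0.4535  0.473 ]]
base [[-1.5894  1.12  ]
 [ 0.622  -0.2259]]
[0.5627 0.2677 0.0069 0.349  0.9875 0.1315] [-0.3376 -0.1219  0.8967  0.1219 -1.257  -0.0866  0.8215 -0.1697  0.2278
 -1.0975  1.0522 -0.473  -0.5725  1.2251 -0.4606  0.3783 -0.0988  0.4938
  0.0657]
```

Request:
move_arm(steps=[[[0,0,-0.6],[0,0,0.145],0],[[0,0,-0.6],[0,0,0.145],0],[[0,0,-0.6],[0,0,0.145],0],[[0,0,-0.6],[0,0,0.145],0],[[0,0,-0.6],[0,0,0.145],0],[[0,0,-0.6],[0,0,0.145],0],[[0,0,-0.6],[0,0,0.145],0],[[0,0,-0.6],[0,0,0.145],0],[[0,0,-0.6],[0,0,0.14],0],[[0,0,0],[0,0,0],0]])

```text
clock: 1.9
position: [0.1473, 0.5304, 0.2861]
orientation: [-0.0, 0.707, 0.707, 0.001]
wrist_force: [-0.3, -0.8, 0.5]
width: 1.003
finger_force: 0.0
```

Request:
move_arm(steps=[[[-1.5,2,0],[0,0,0],0],[[-2.6,3.4,0],[0,0,0],0],[[-2.6,3.4,0],[0,0,0],0],[[-2.6,3.4,0],[0,0,0],0],[[-2.6,3.4,0],[0,0,0],0],[[-2.6,3.4,0],[0,0,0],0],[[-2.6,3.4,0],[0,0,0],0],[[-2.6,3.4,0],[0,0,0],0],[[-2.6,3.4,0],[0,0,0],0],[[-2.6,3.4,0],[0,0,0],0],[[-1.2,2,0],[0,0,0],0],[[0,0,0],[0,0,0],0]])

```text
clock: 3.1
position: [0.4956, 0.2669, 0.2845]
orientation: [0.0, 0.708, 0.707, -0.0]
wrist_force: [0.2, -0.4, -0.2]
width: 1.0
finger_force: 0.0
```

Request:
move_arm(steps=[[[0,0,0],[-0.12,0,0],0],[[0,0,0],[-0.12,0,0],0],[[0,0,0],[-0.11,0,0],0],[[0,0,0],[0,0,0],0]])

```text
clock: 3.5
position: [0.4877, 0.2687, 0.2828]
orientation: [0.122, 0.695, 0.699, 0.121]
wrist_force: [-1.1, -0.5, -0.9]
width: 1.001
finger_force: 0.0
```

```bash
cat > rem.py <<'E'
from h import *
np.set_printoptions(precision=4,suppress=True)
def tool(R,o,up): # TCP pose holding panel: tool x=y_p,y=x_p,z=-z_p ; up = height along z_p above foot
    M=R.as_matrix(); return Ro.from_matrix(np.c_[M[:,1],M[:,0],-M[:,2]]), o+up*M[:,2]
def rem(Rt,pt):
    s=manip.get_state(); q=s["orientation"]; Rc=Ro.from_quat([q[1],q[2],q[3],q[0]])
    print("t",s["clock"],"pos",s["position"],"j",s["joints"],"F",s["wrist_force"],"w",s["width"],"ff",s["finger_force"])
    print("shift cm (tool now)",Rc.inv().apply(pt-s["position"])*100,"turn",(Rc.inv()*Rt).as_rotvec())
E
python3 - <<'E'
from rem import *; from fit import pose
rem(*tool(*pose(.5627,.2677,.0467,.005,.35),.16))
E
```

```text
t 3.5 pos [0.4877 0.2687 0.2828] j [ 0.4522  0.0889 -0.4228  0.7455 -0.1488  1.9939] F [-1.0562 -0.5356 -0.857 ] w 1.00050945530259 ff 0.0
shift cm (tool now) [-0.1209 -1.0121  8.7546] turn [-0.004   0.0018  0.0009]
```

Request:
move_arm(steps=[[[-0.1,-0.5,2.5],[0,0,0],0],[[0,-0.5,3],[0,0,0],0],[[0,0,3.2],[0,0,0],0],[[0,0,0],[0,0,0],0],[[0,0,0],[0,0,0],0]])

```text
clock: 4.0
position: [0.5139, 0.2682, 0.2002]
orientation: [0.122, 0.696, 0.697, 0.122]
wrist_force: [-0.0, -0.5, 0.4]
width: 0.997
finger_force: 0.0
```

Run:
```python
from rem import *; from fit import *
P=pose(.5627,.2677,.0467,.005,.35)
rem(*tool(*P,.16))
out=[]
for c,(ox,oy) in(("top",(195,150)),("side",(240,235))):
    im=cv2.cvtColor(snap(c,c+"1"),cv2.COLOR_RGB2BGR)
    z=cv2.resize(im[oy:oy+100,ox:ox+100],None,fx=4,fy=4,interpolation=cv2.INTER_CUBIC)
    wire(z,c,P,PAN,PE,4,ox,oy,(0,255,0))
    out.append(z)
cv2.imwrite("pics/ov3.png",np.hstack(out))
```

```text
t 4.0 pos [0.5139 0.2682 0.2002] j [ 0.4284  0.1994 -0.5174  0.5357 -0.1424  1.9754] F [-0.0029 -0.5451  0.4043] w 0.9974765053330585 ff 0.0
shift cm (tool now) [-0.0804 -0.6742  0.091 ] turn [-0.0024  0.0021 -0.0038]
```

View pics/ov3.png

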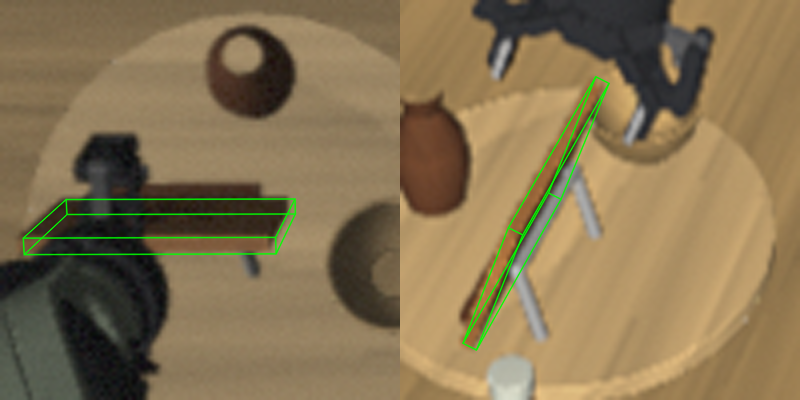

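Run:
```python
from rem import *
s=manip.get_state();q=s["orientation"];R=Ro.from_quat([q[1],q[2],q[3],q[0]])
for b in(0,-.013): 
  X=s["position"]+R.apply([[0,.0425,b],[0,-.0425,b],[0,0,b]]);print((proj("side",X)-[240,235])*4+[400,0], (proj("top",X)-[195,150])*4)
```

```text
[[499.3263  85.4584]
 [618.1502 144.4869]
 [558.7001 114.9537]] [[132.7615 168.2333]
 [138.9006 312.2767]
 [135.8591 240.9124]]
[[504.0574  72.4651]
 [623.6558 131.8585]
 [563.818  102.1426]] [[128.9923 171.9868]
 [135.2653 317.4874]
 [132.1578 245.4082]]
```

Request:
move_arm(steps=[[[-0.1,-0.55,0],[0,0,0],0],[[0,0,0.8],[0,0,0],0],[[0,0,1.5],[0,0,0],0],[[0,0,1.5],[0,0,0],0],[[0,0,1.5],[0,0,0],0],[[0,0,1.1],[0,0,0],0],[[0,0,0.6],[0,0,0],0],[[0,0,0],[0,0,0],0],[[0,0,0],[0,0,0],0],[[0,0,0],[0,0,0],0]])

```text
clock: 5.1
position: [0.5327, 0.2672, 0.1332]
orientation: [0.123, 0.696, 0.696, 0.124]
wrist_force: [0.2, 0.3, -0.5]
width: 1.0
finger_force: 0.0
```

Run:
```python
from rem import *; from fit import *
P=pose(.5627,.2677,.0467,.005,.35)
rem(*tool(*P,.09))
out=[]
for c,(ox,oy) in(("top",(195,150)),("side",(240,235))):
    im=cv2.cvtColor(snap(c,c+"2"),cv2.COLOR_RGB2BGR)
    out.append(cv2.resize(im[oy:oy+100,ox:ox+80],None,fx=5,fy=5,interpolation=cv2.INTER_CUBIC))
cv2.imwrite("pics/ov4.png",np.hstack(out))
```

```text
t 5.1 pos [0.5327 0.2672 0.1332] j [ 0.4112  0.3056 -0.5759  0.3653 -0.1374  1.9594] F [ 0.223   0.2838 -0.4512] w 1.0002257012822087 ff 0.0
shift cm (tool now) [ 0.0347 -0.1474  0.1537] turn [ 0.001   0.0012 -0.0047]
```

View pics/ov4.png

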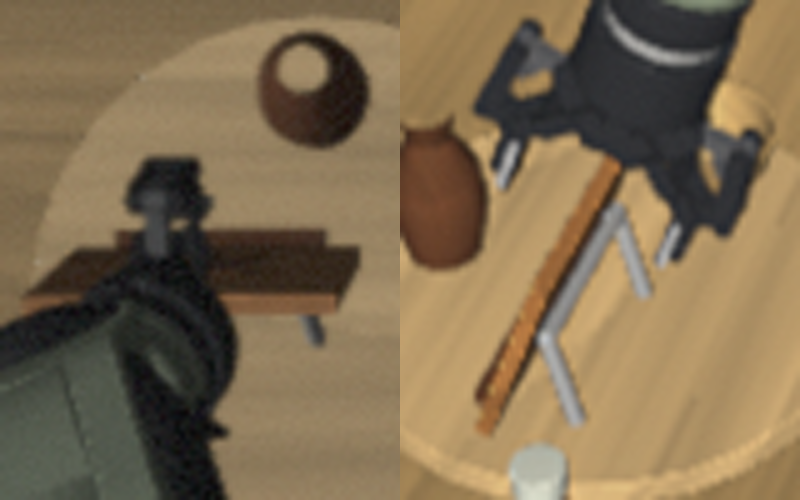

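Both fingers straddle the panel (left tip about (505,185), right about (665,262) in the crop), and nothing has moved. I close gently.

Request:
move_arm(steps=[[[0,0,0],[0,0,0],0.2],[[0,0,0],[0,0,0],0.4],[[0,0,0],[0,0,0],0.6],[[0,0,0],[0,0,0],0.7],[[0,0,0],[0,0,0],0.75],[[0,0,0],[0,0,0],0.8],[[0,0,0],[0,0,0],0.84],[[0,0,0],[0,0,0],0.88],[[0,0,0],[0,0,0],0.92],[[0,0,0],[0,0,0],1],[[0,0,0],[0,0,0],1],[[0,0,0],[0,0,0],1]])

```text
clock: 6.4
position: [0.5328, 0.267, 0.1328]
orientation: [0.123, 0.696, 0.696, 0.123]
wrist_force: [1.8, -0.5, 0.6]
width: 0.107
finger_force: 58.5
```

Run:
```python
from rem import *; from fit import *
P=pose(.5627,.2677,.0467,.005,.35)
rem(*tool(*P,.09)); print(manip.get_state()["wrist_torque"])
for n in("vase_center","bowl_center"):manip.capture("top");print(n,[(np.round(np.array(d["bbox"])*[640,480,640,480],1).tolist(),round(d["confidence"],2)) for d in manip.boxes_of(n,"top")])
```

```text
t 6.4 pos [0.5328 0.267  0.1328] j [ 0.411   0.3064 -0.5761  0.3647 -0.1378  1.9594] F [ 1.757  -0.5164  0.584 ] w 0.10714059912150901 ff 58.500900864601135
shift cm (tool now) [ 0.0559 -0.1399  0.1095] turn [ 0.0008  0.0018 -0.0048]
[-0.1989 -0.0729  0.0497]
vase_center [([258.3, 166.4, 19.4, 23.9], 0.8)]
bowl_center [([294.1, 217.2, 34.4, 37.0], 0.96), ([425.8, 261.4, 31.8, 33.6], 0.91), ([365.6, 174.9, 33.2, 32.8], 0.84), ([233.0, 206.0, 62.9, 14.7], 0.16)]
```

Request:
move_arm(steps=[[[0,0.15,-0.4],[0,0,0],1],[[0,0.25,-0.7],[0,0,0],1],[[0,0.34,-0.94],[0,0,0],1],[[0,0.34,-0.94],[0,0,0],1],[[0,0.34,-0.94],[0,0,0],1],[[0,0.5,-1.4],[0,0,0],1],[[0,0.5,-1.4],[0,0,0],1],[[0,0.5,-1.4],[0,0,0],1],[[0,0.5,-1.4],[0,0,0],1],[[0,0.5,-1.4],[0,0,0],1],[[0,0.5,-1.4],[0,0,0],1],[[0,0,0],[0,0,0],1]])

```text
clock: 7.8
position: [0.5331, 0.2677, 0.2667]
orientation: [0.124, 0.696, 0.696, 0.125]
wrist_force: [-0.2, 0.1, -0.8]
width: 0.109
finger_force: 58.9
```

Run:
```python
from rem import *; from fit import *
v=np.load("est.npy")[1]; Q=pose(v[0],v[1],.02,v[2],0)
# leaning insert pose: tilt .31, foot at groove x=-0.002, 0.10 above along lean
for t in(.28,.3,.33):
  c,s=np.cos(t),np.sin(t)
  # clearance tab edge (-.0145,.138) from +x face (x=.005 in panel) with foot mid at (fx, fz=.005 s)
  print(t,[ (fx, round(((-.0145-fx)*c+(.138-.005*s)*s-.005)*1000,1)) for fx in(-.004,-.002,0)], "kerb front top clearance",[round(((-.0095-fx)*-c-(.012-.005*s)*s-.005)*1000,1) for fx in(-.004,-.002,0)])
R,o=pose(*pts(Q,[(-.001,0,.0016)])[0],v[2],.31)
rem(*tool(R,o+.15*R.as_matrix()[:,2],.0911))
out=[]
for c,(ox,oy) in(("top",(190,150)),("side",(220,190))):
    im=cv2.cvtColor(snap(c,c+"3"),cv2.COLOR_RGB2BGR)
    out.append(cv2.resize(im[oy:oy+120,ox:ox+80],None,fx=5,fy=5,interpolation=cv2.INTER_CUBIC))
cv2.imwrite("pics/ov5.png",np.hstack(out))
```

```text
0.28 [(-0.004, np.float64(22.7)), (-0.002, np.float64(20.7)), (0, np.float64(18.8))] kerb front top clearance [np.float64(-2.6), np.float64(-0.7), np.float64(1.2)]
0.3 [(-0.004, np.float64(25.3)), (-0.002, np.float64(23.4)), (0, np.float64(21.5))] kerb front top clearance [np.float64(-2.9), np.float64(-0.9), np.float64(1.0)]
0.33 [(-0.004, np.float64(29.3)), (-0.002, np.float64(27.4)), (0, np.float64(25.5))] kerb front top clearance [np.float64(-3.2), np.float64(-1.3), np.float64(0.6)]
t 7.8 pos [0.5331 0.2677 0.2667] j [ 0.4117  0.1642 -0.3809  0.6977 -0.1376  1.96  ] F [-0.156   0.054  -0.8353] w 0.10943111668629753 ff 58.86096954345703
shift cm (tool now) [-53.3197  -2.0558   0.7717] turn [ 0.0447  0.0187 -0.0608]
```

View pics/ov5.png

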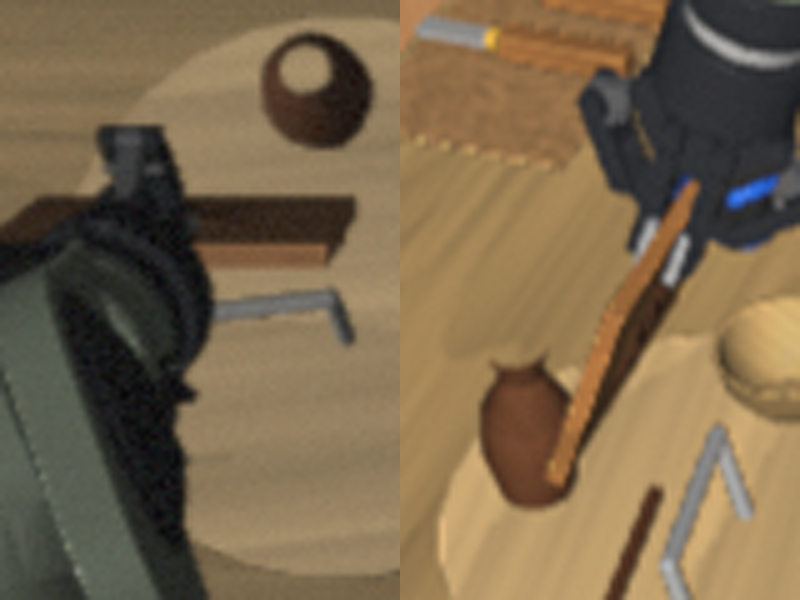

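```bash
cat > held.py <<'E'
from rem import *; from fit import *
def cur():
    s=manip.get_state();q=s["orientation"];return Ro.from_quat([q[1],q[2],q[3],q[0]]),s["position"]
def panel(h,dy=0,R=None,p=None): # panel pose from tool pose
    if R is None: R,p=cur()
    M=R.as_matrix();Rp=np.c_[M[:,1],M[:,0],-M[:,2]]
    return Ro.from_matrix(Rp), p-h*Rp[:,2]+dy*Rp[:,1]
v=np.load("est.npy")[1]; Q=pose(v[0],v[1],.02,v[2],0)
def target(fx,fz,tilt,h,along=0,dy=0):
    R,o=pose(*pts(Q,[(fx,0,fz)])[0],v[2],tilt);M=R.as_matrix()
    return tool(R,o+along*M[:,2]-dy*M[:,1],h)
E
python3 - <<'E'
from held import *
so=np.array([(251.6,286),(278.4,226.4)])-.5+[[-.4,0],[0.3,0]]
sl=[(0,.075,0),(0,-.075,.13)]
to=np.array([(256,199.4),(255,203),(261,190)])-.5
tl=[(.005,-.075,.13),(-.005,-.075,.13),(.005,-.075,0)]
P=panel(.0911);print(proj("side",pts(P,sl))-so,"\n",proj("top",pts(P,tl))-to)
rem(*target(.0015,.0012,.25,.0911,.15))
E
```

```text
[[  0.77     0.0723]
 [  8.7708 -10.4054]] 
 [[1.711  0.3718]
 [2.8392 1.4055]
 [2.7725 0.0721]]
t 7.9 pos [0.5316 0.267  0.2638] j [ 0.4117  0.1663 -0.3847  0.6963 -0.1375  1.96  ] F [ 0.8508  0.2161 -2.061 ] w 0.10959485938549111 ff 58.85900616645813
shift cm (tool now) [-53.1494  -0.188    0.861 ] turn [ 0.1006  0.0184 -0.0608]
```

Request:
move_arm(steps=[[[-1.5,0,0],[0,0,0],1],[[-3,0,0],[0,0,0],1],[[-4.4,0,0],[0,0,0],1],[[-4.4,0,0],[0,0,0],1],[[-4.4,0,0],[0,0,0],1],[[-4.4,0,0],[0,0,0],1],[[-4.4,0,0],[0,0,0],1],[[-4.4,0,0],[0,0,0],1],[[-4.4,0,0],[0,0,0],1],[[-4.4,0,0],[0,0,0],1],[[-4.4,0,0],[0,0,0],1],[[-4,0,0],[0,0,0],1]])

```text
clock: 9.1
position: [0.5301, -0.2165, 0.2623]
orientation: [0.123, 0.697, 0.696, 0.123]
wrist_force: [0.3, 0.9, -1.8]
width: 0.106
finger_force: 58.8
```

Request:
move_arm(steps=[[[-3,0,0],[0.03,0,-0.02],1],[[-1.5,0,0],[0.03,0.01,-0.02],1],[[0,0,0],[0.04,0.01,-0.02],1],[[0,0,0],[0,0,0],1],[[0,0,0],[0,0,0],1],[[0,0,0],[0,0,0],1],[[0,0,0],[0,0,0],1]])

```text
clock: 9.8
position: [0.5315, -0.2584, 0.2633]
orientation: [0.085, 0.679, 0.723, 0.091]
wrist_force: [-0.8, -0.1, -1.6]
width: 0.108
finger_force: 58.8
```

```bash
python3 -c "
from held import *
rem(*target(.0015,.0012,.25,.0911,.15,.001))"
```

```text
t 9.8 pos [ 0.5315 -0.2584  0.2633] j [-0.6636  0.23   -0.2706  0.8827  0.166   0.8599] F [-0.7502 -0.0856 -1.5974] w 0.10835719075459525 ff 58.803353905677795
shift cm (tool now) [-0.7137 -0.1144  0.8493] turn [-0.0002 -0.0012 -0.0008]
```

Request:
move_arm(steps=[[[-0.7,-0.1,0],[0,0,0],1],[[0,0,1],[0,0,0],1],[[0,0,2],[0,0,0],1],[[0,0,2],[0,0,0],1],[[0,0,2],[0,0,0],1],[[0,0,2],[0,0,0],1],[[0,0,1.5],[0,0,0],1],[[0,0,1],[0,0,0],1],[[0,0,0.8],[0,0,0],1],[[0,0,0],[0,0,0],1],[[0,0,0],[0,0,0],1],[[0,0,0],[0,0,0],1]])

```text
clock: 11.0
position: [0.5622, -0.2644, 0.1449]
orientation: [0.086, 0.679, 0.723, 0.091]
wrist_force: [0.7, -0.4, -1.7]
width: 0.11
finger_force: 58.7
```

Run:
```python
from held import *
rem(*target(.0015,.0012,.25,.0911,.0,.001))
P=panel(.0911,.001);out=[]
for c,(ox,oy) in(("top",(400,150)),("side",(290,130))):
    im=cv2.cvtColor(snap(c,c+"4"),cv2.COLOR_RGB2BGR)
    z=cv2.resize(im[oy:oy+100,ox:ox+80],None,fx=5,fy=5,interpolation=cv2.INTER_CUBIC)
    wire(z,c,P,PAN,PE,5,ox,oy,(0,255,0))
    wire(z,c,Q,KERB,quad(0),5,ox,oy,(0,255,255))
    out.append(z)
cv2.imwrite("pics/ov6.png",np.hstack(out))
```

```text
t 11.0 pos [ 0.5622 -0.2644  0.1449] j [-0.6378  0.3843 -0.3781  0.615   0.161   0.8859] F [ 0.7333 -0.3746 -1.743 ] w 0.11011574325537984 ff 58.72092962265015
shift cm (tool now) [ 0.0814 -0.1217  3.6289] turn [ 0.001  -0.0001 -0.0009]
```

View pics/ov6.png

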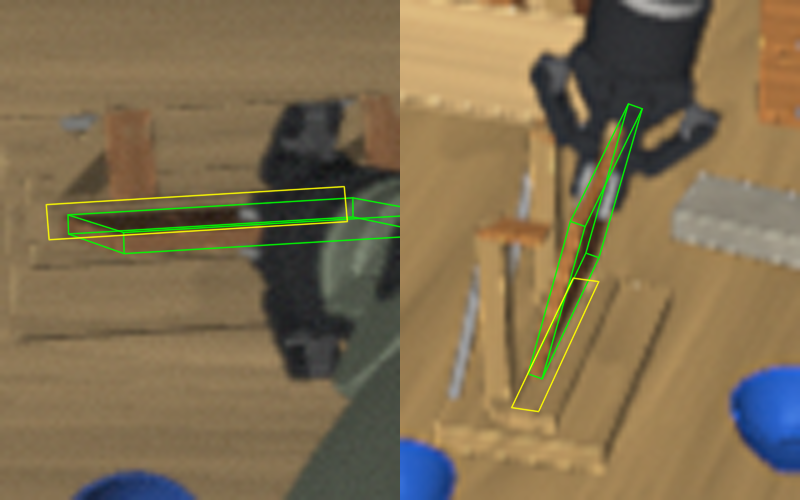

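The panel foot sits over the groove line with wire and image agreeing. Now I lower it along the lean.

Request:
move_arm(steps=[[[0.1,-0.1,0.3],[0,0,0],1],[[0,0,0.6],[0,0,0],1],[[0,0,0.6],[0,0,0],1],[[0,0,0.5],[0,0,0],1],[[0,0,0.4],[0,0,0],1],[[0,0,0.3],[0,0,0],1],[[0,0,0.2],[0,0,0],1],[[0,0,0.1],[0,0,0],1],[[0,0,0],[0,0,0],1],[[0,0,0],[0,0,0],1]])

```text
clock: 12.1
position: [0.5681, -0.2627, 0.1148]
orientation: [0.085, 0.679, 0.723, 0.091]
wrist_force: [-0.1, -1.3, -2.5]
width: 0.112
finger_force: 58.8
```

```bash
python3 -c "
from held import *
rem(*target(.0015,.0012,.25,.0911,.0,.001))"
```

```text
t 12.1 pos [ 0.5681 -0.2627  0.1148] j [-0.6287  0.4269 -0.4006  0.5499  0.1591  0.8948] F [-0.0506 -1.2545 -2.4562] w 0.1121858160816868 ff 58.815152049064636
shift cm (tool now) [-0.0566  0.0417  0.5594] turn [-0.0002 -0.0008 -0.001 ]
```

Request:
move_arm(steps=[[[0,0,0.2],[0,0,0],1],[[0,0,0.15],[0,0,0],1],[[0,0,0.1],[0,0,0],1],[[0,0,0],[0,0,0],1]])

```text
clock: 12.5
position: [0.5693, -0.2625, 0.1103]
orientation: [0.085, 0.679, 0.723, 0.091]
wrist_force: [0.1, -0.4, -2.1]
width: 0.115
finger_force: 58.7
```

Request:
move_arm(steps=[[[0,0,0.1],[0,0,0],1],[[0,0,0],[0,0,0],1],[[0,0,0],[0,0,0],1]])

```text
clock: 12.8
position: [0.5695, -0.2625, 0.11]
orientation: [0.085, 0.679, 0.723, 0.091]
wrist_force: [-3.2, 0.1, 5.4]
width: 0.108
finger_force: 59.8
```

```bash
python3 -c "
from held import *
rem(*target(.0015,.0012,.25,.0911,.0,.001))"
```

```text
t 12.8 pos [ 0.5695 -0.2625  0.11  ] j [-0.6271  0.4343 -0.4032  0.5393  0.159   0.8964] F [-3.2263  0.0922  5.4142] w 0.10765024621738967 ff 59.82128441333771
shift cm (tool now) [-0.0651  0.0245  0.0648] turn [ 0.0001 -0.0008 -0.0009]
```

Request:
move_arm(steps=[[[0,0,-0.1],[0,0,0],1],[[0,0.22,0],[0.025,0,0],1],[[0,0.22,0],[0.025,0,0],1],[[0,0.22,0],[0.025,0,0],1],[[0,0.22,0],[0.025,0,0],1],[[0,0.22,0],[0.025,0,0],1],[[0,0,0],[0,0,0],1],[[0,0,0],[0,0,0],1]])

```text
clock: 13.6
position: [0.5803, -0.2619, 0.1122]
orientation: [0.043, 0.683, 0.728, 0.046]
wrist_force: [0.5, -1.3, -1.0]
width: 0.113
finger_force: 58.7
```

```bash
python3 -c "
from held import *
rem(*target(0.0005,.0012,.0,.0905,.0,.001))"
```

```text
t 13.6 pos [ 0.5803 -0.2619  0.1122] j [-0.5762  0.5059 -0.2478  0.7168  0.0758  0.9355] F [ 0.489  -1.2687 -0.9521] w 0.11311599259964451 ff 58.74734938144684
shift cm (tool now) [-0.0562  1.0976  0.1924] turn [ 0.1256 -0.0012 -0.0008]
```

Request:
move_arm(steps=[[[0,0.22,0.02],[0.025,0,0],1],[[0,0.22,0.02],[0.025,0,0],1],[[0,0.22,0],[0.025,0,0],1],[[0,0.22,0],[0.025,0,0],1],[[0,0.22,0],[0.025,0,0],1],[[0,0,0],[0,0,0],1],[[0,0,0],[0,0,0],1],[[0,0,0],[0,0,0],1]])

```text
clock: 14.4
position: [0.5907, -0.2612, 0.1128]
orientation: [-0.0, 0.685, 0.729, 0.001]
wrist_force: [0.7, -1.8, -1.5]
width: 0.106
finger_force: 58.7
```

```bash
python3 -c "
from held import *
rem(*target(0.0005,.0,.0,.0905,.0,.001))"
```

```text
t 14.4 pos [ 0.5907 -0.2612  0.1128] j [-0.5312  0.5934 -0.0821  0.8957  0.0014  0.9772] F [ 0.6787 -1.8482 -1.5271] w 0.1064575626663884 ff 58.70616674423218
shift cm (tool now) [-0.0601  0.0712  0.2335] turn [ 0.0005 -0.0013 -0.0012]
```

Upright, with no contact force. I lower slowly to touch the floor.

Request:
move_arm(steps=[[[0,0,0.1],[0,0,0],1],[[0,0,0.05],[0,0,0],1],[[0,0,0],[0,0,0],1],[[0,0,0],[0,0,0],1]])

```text
clock: 14.8
position: [0.5909, -0.2611, 0.1119]
orientation: [-0.0, 0.685, 0.729, 0.0]
wrist_force: [-1.1, 0.5, 3.6]
width: 0.111
finger_force: 59.6
```

Request:
move_arm(steps=[[[0,0,0.05],[0,0,0],1],[[0,0,0],[0,0,0],1],[[0,0,0],[0,0,0],1]])

```text
clock: 15.1
position: [0.5911, -0.261, 0.1119]
orientation: [-0.0, 0.684, 0.729, 0.0]
wrist_force: [-1.8, 1.0, 6.9]
width: 0.108
finger_force: 60.1
```

Request:
move_arm(steps=[[[0,0,-0.06],[0,0,0],1],[[0,0,0],[0,0,0],0.85],[[0,0,0],[0,0,0],0.8],[[0,0,0],[0,0,0],0.75],[[0,0,0],[0,0,0],0.65],[[0,0,0],[0,0,0],0.55],[[0,0,0],[0,0,0],0.5],[[0,0,0],[0,0,0],0.5],[[0,0,0],[0,0,0],0.5]])

```text
clock: 16.0
position: [0.591, -0.2612, 0.1116]
orientation: [-0.0, 0.685, 0.729, 0.0]
wrist_force: [0.1, -0.0, -0.5]
width: 0.497
finger_force: 0.0
```

Run:
```python
from held import *
print(manip.get_state()["wrist_force"])
P=pose(*pts(Q,[(0,0,0)])[0],v[2],0);out=[]
for c,(ox,oy) in(("top",(400,150)),("side",(290,130))):
    im=cv2.cvtColor(snap(c,c+"5"),cv2.COLOR_RGB2BGR)
    z=cv2.resize(im[oy:oy+100,ox:ox+80],None,fx=5,fy=5,interpolation=cv2.INTER_CUBIC)
    wire(z,c,P,PAN,PE,5,ox,oy,(0,255,0))
    out.append(z)
cv2.imwrite("pics/ov7.png",np.hstack(out))
```

```text
[ 0.1005 -0.0076 -0.4862]
```

View pics/ov7.png

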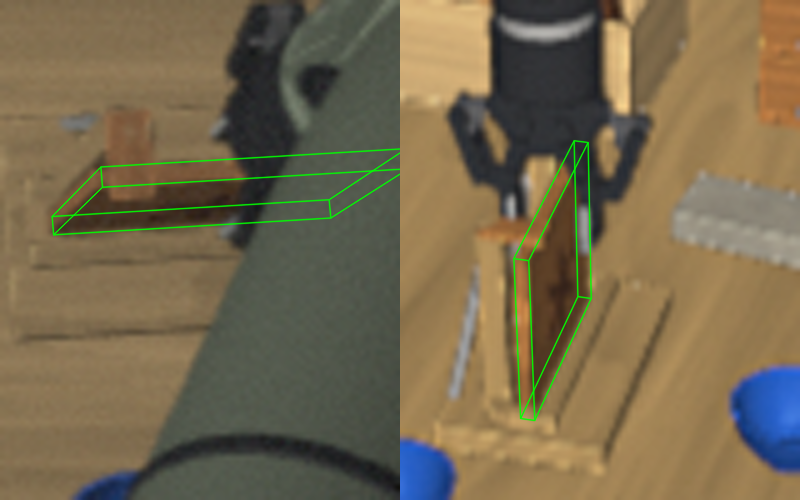

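The panel stands upright and the tab overhangs its top edge ((510,232) in the side crop). The open fingers carry no force, so I retreat straight up.

Request:
move_arm(steps=[[[0,0,-0.5],[0,0,0],0.5],[[0,0,-1],[0,0,0],0.5],[[0,0,-1.5],[0,0,0],0.5],[[0,0,-2],[0,0,0],0.5],[[0,0,-2],[0,0,0],0.5],[[0,0,-2.5],[0,0,0],0.5],[[0,0,-3],[0,0,0],0.5],[[0,0,-2],[0,0,0],0.5],[[0,0,0],[0,0,0],0.5],[[0,0,0],[0,0,0],0.5],[[0,0,0],[0,0,0],0.5],[[0,0,0],[0,0,0],0.5]])

```text
clock: 17.3
position: [0.5903, -0.2609, 0.2552]
orientation: [-0.002, 0.685, 0.729, 0.0]
wrist_force: [-0.7, 1.0, 0.5]
width: 0.501
finger_force: 0.0
```

Run:
```python
from held import *
b=cv2.imread("pics/side5.png").astype(int); a=cv2.cvtColor(snap("side","side6"),cv2.COLOR_RGB2BGR).astype(int)
P=pose(*pts(Q,[(0,0,0)])[0],v[2],0); q=proj("side",pts(P,PAN));x0,y0=q.min(0).astype(int);x1,y1=q.max(0).astype(int)
y0=(y0+y1)//2
print("lower-half change",np.abs(a-b)[y0:y1,x0:x1].mean(),"noise",np.abs(a-b)[400:450,100:150].mean())
print("pred box centre/size",(q.min(0)+q.max(0))/2,q.max(0)-q.min(0))
for n in("panel_center","vase_center","bowl_center"):print(n,[(np.round(np.array(d["bbox"])*[640,480,640,480]).tolist(),round(d["confidence"],2)) for d in manip.boxes_of(n,"side")])
print(manip.get_state()["wrist_force"])
```

```text
lower-half change 1.85 noise 0.7216
pred box centre/size [319.9134 185.5253] [15.4622 55.964 ]
panel_center [([321.0, 187.0, 19.0, 47.0], 0.91), ([284.0, 421.0, 57.0, 53.0], 0.85), ([395.0, 357.0, 36.0, 50.0], 0.85)]
vase_center [([247.0, 288.0, 21.0, 30.0], 0.72), ([320.0, 185.0, 16.0, 51.0], 0.66)]
bowl_center [([284.0, 261.0, 29.0, 23.0], 0.93), ([289.0, 230.0, 25.0, 23.0], 0.93), ([368.0, 212.0, 24.0, 21.0], 0.82)]
[-0.9107 -0.0525  0.261 ]
```

```bash
python3 -c "
from plant import manip
print(manip.close_job())"
```

```text
the job is handed in; nothing more can be done
None
```

The panel is standing upright by itself in the drying stand, under both tabs. The last side view still shows the vase and bowl standing on the turntable. The job was handed in at about 17 s; no verdict came back.

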